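# Lock the end stop of a model assembly plate with a T-bolt

## Task

Lock the blue end stop where it stands on the slotted assembly plate: take the red-knobbed T-bolt from its wooden stand, put its head down through the slot of the stop into the plate's T-slot, turn it clockwise until the head stands square across under the slot's lips, and tighten the knob until the stop is held snugly. Tighten by feel and press gently, without forcing the thread; do not shift the stop, and leave the model stair and the other things as they are. Let go at the end.

Things in the scene. Friction and masses are not known exactly. Their poses are not given: they have to be found in the camera images.
- plate: fixed aluminium plate 150 (x) x 260 (y) x 26 mm high; origin at the centre of its underside. One T-slot runs along its y axis through the middle, open at both ends: mouth 16 mm wide, lips 8 mm thick (z 18 to 26 mm), below them a channel 24.8 mm wide, z 4 to 18 mm.
- stop: blue end stop that slides stiffly (about 5 N) along the plate's T-slot and can neither lift nor turn; axes as the plate's. Origin at the centre of its bolt slot, on the plate's top face. Foot 60 mm wide (x) and 6 mm thick; bolt slot 18 mm (x) x 46 mm (y), right over the T-slot; foot reaches y +33 mm to -76 mm; an upright 44 mm high stands at y -69 to -77 mm.
- t_bolt: the knob's steel T-bolt, upright in the stand; origin as the knob's, z up; it turns in the knob. Head 24 (x) x 14 (y) x 7 mm, underside 22 to 27 mm below the origin (differs, not measured), lower edges chamfered 1.5 mm, two opposite corners rounded: in the channel it turns clockwise from above by about 90 degrees, from lengthwise to crosswise, where the channel walls stop it. Shank 10 mm thick.
- knob: loose red square knob on the T-bolt's thread, sides 30 mm along its x and y, z 9 to 32 mm; under it, z 0 to 4 mm, a steel spring washer 29 mm across. Origin on the bolt axis, at the washer's lower face. With the washer on the stop's foot the head hangs 1 to 6 mm below the lips. Right-hand thread, 1.9 mm per rad (12 mm a turn): clockwise draws the head up. 0.16 kg with bolt.
- bolt_stand: fixed wooden block 80 (x) x 66 (y) x 32 mm, origin at the centre of its underside, with a pocket 29 mm (x) x 17 mm (y), 30 mm deep in the middle of its top; the bolt's head hangs in it, head's x along the block's x, the knob's washer on the block's top face.
- stair: basswood model stair 84 x 64 x 48 mm standing loose on the plate beyond the stop's upright; origin at the centre of its underside
- sanding_block: loose cork sanding block 43 x 71 x 24 mm, bystander; origin under its centre
- jar_white: loose white-capped jar, 49 mm in diameter, 52 mm high, bystander; origin under its centre
- tape_roll: loose roll of masking tape, 98 mm in diameter, 25 mm high, bystander; origin under its centre
- knob_top (a point): centre of the knob's top. Feel: thread drag is 0.05 N m, so the bolt turns with the knob until its head is stopped; then the knob turns alone at that drag until head and washer bite; from there the torque rises and a hand holding the knob is drawn down. The washer's spring starts at 2 N, adds 15 N per mm and goes solid at 2 mm. Snug is about 15 N, 0.45 rad past the bite; over 28 N is too tight.
Not all that is in view belongs to the job. There is more than one size of the knob; the one meant has the size given above.

How it is judged:
At the end, for the whole second after the job is handed in: Bolt upright (0.1 rad) through the stop's slot, knob's lower face 28 to 34 mm above the plate's underside, head square across the T-slot (0.21 rad); washer clamps the stop and head clamps the plate with over 7 N each; at rest (contact force between knob and stop above 7 N and contact force between t_bolt and plate above 7 N and z of t_bolt in the frame of plate between 0.028 and 0.034 m and angle between the x axis of t_bolt and the x axis of plate, either way round below 0.21 rad and angle between t_bolt's own z axis and vertical below 0.1 rad and linear speed of knob below 0.02 m/s); the robot touches nothing.
It fails at once if the knob bears on the stop with more than 28 N (pressed hard or overtightened) (contact force between knob and stop above 28 N).
It fails at once if the stop is shifted by more than 8 mm (distance of stop from where it was at the start of the episode above 0.008 m).
It fails at once if the model stair is moved by more than 10 mm (distance of stair from where it was at the start of the episode above 0.01 m).
It fails at once if a bystander is moved by more than 20 mm (distance of any of sanding_block, jar_white, tape_roll from where it was at the start of the episode above 0.02 m).
It also fails if it takes over 72 s, if anything falls off the work surface, if the arm or the gripper's body presses on something with over 40 N, if the wrist force passes 120 N, or if a joint passes its speed limit or range.

## Robot

A 6-joint arm with a two-finger parallel gripper is mounted at the origin on a cart in front of the work surface, level with it; the furniture and walls round the work are solid. World frame = base frame: x ahead of the robot, y to its left, z up, the work surface at z = 0. Lengths are in m, angles in rad, forces in N, time in s.
With the tool pointing down it reaches from about 0.4 to 0.825 m from the base axis. Payload 7 kg.
Tool frame: the origin (TCP) lies on the mounting face of the last link; the fingertips stand 178 mm ahead of it and the grasp point (between the pads) lies arm.grip_depth ahead of it (arm.grip_depth is the distance from the TCP to the grasp point, in m); z points along the fingers, y is the direction in which the jaws open and shut (so a half turn about z gives the same grasp; the last joint's range is limited). The gripper opens to 88 mm and grips with 3 to 60 N. Pads are 19 mm wide; open, the fingers measure 130 mm over their backs; the gripper's body (78 mm by 193 mm) begins 47 mm behind the grasp point.
Start: joints at [-0.966, 0.359, 0.012, 0, -1.224, -0.288], TCP at [0.21, -0.641, 0.405] pointing down, gripper open.
Joint ranges: [-3.07, 3.07], [-1.43, 2.12], [-1.02, 1.25], [-3.03, 1.67], [-3.05, -0], [-3.03, 3.03]. Speed limits (rad/s): [2.39, 2.39, 3.01, 3.14, 3.14, 3.14].

## Interface

Orientations are given as [roll, pitch, yaw] about the fixed x, y, z axes, in that order (R = Rz(yaw) Ry(pitch) Rx(roll)).
In Python, from station import arm gives the robot as it stands.
- The arm moves only by the tool carry_out, never from a script. Its argument "targets" is a list that holds one entry, the list of rows, each a list of 7 numbers: the turn, a rotation vector about the tool's x, y, z in units of 8 degrees (1.0 is 8 degrees), then the shift along the tool's x, y, z in units of 2.5 cm (1.0 is 2.5 cm), then the opening, from -1 (shut) to 1 (fully open). A call has 1 to 20 rows; each row shifts and turns the commanded pose from where the row before left it, along the tool's axes as they then stand; what a row does not reach is not made up. A row lasts 1/8 s, in which the tool goes at most 62.5 mm and 10.7 degrees, less where a joint would pass 70% of its speed; a pose out of reach is approached as far as the arm can. A call with a number of a shift or a turn outside -1 to 1 is refused whole. A call with a gripper value outside its range is refused whole. The fingers move at their own pace and stop on an object; "squeeze" is the grip in N (left out, the last holds). Time passes only in rows, so rows that do not move let the fingers close. It gives the time, the measured TCP pose, the force and the opening at its end, in the units of the state.
- arm.get_state(): the state, without advancing time (a new reading comes with each control period).
- arm.grab_frame(name): name is "scene" or "top"; returns (picture, depth): 384x512x3 uint8, red, green, blue; 384x512 float32, m along the optical axis (not along the pixel's ray), 0 where there is no reading.
- arm.camera_model(name): a dict with "camera_matrix" (3x3 intrinsics, pixels), "world_from_camera" (4x4, takes a point from camera to world coordinates). Camera axes: x right, y down, z forward; pixel columns grow to the right and rows downward; lengths in m; the calibration is good to about 2 mm. A picture is of the moment at which its call begins. camera_model takes no time and is no camera call.
- arm.job_done(): hands the job in, once; it reports no verdict.
Trained networks look in the newest picture that a camera, given by its name, has taken for a name from the list of things; names that differ only in an ending like _2 or _b are one class to them, and where a whole thing is asked for, a point or a joint stands for the part that bears it (a point fixed in the world has none). Each returns a list of dicts, best first, with "conf" (0 to 1); they miss things now and then, are a little off and sometimes report something else, mostly with a low value. They report only what shows in the picture. A call takes as long as a camera call. They do not tell look-alikes from the thing itself.
- arm.spot_in(camera, query): "point" ([row, column] in pixels, amid what is visible of it).
- arm.landmark_of(camera, query): "point" ([row, column] in pixels: a listed point, or the origin of a listed thing).
The state is a dict: "t": time; "q": joint angles; "qd": joint speeds; "joint_efforts": joint torques, N m; "eef_pos": TCP position; "ee_rot": TCP orientation; "force": force on the tool from outside, world axes, zero at the start; "moment": the same for the moment, N m; "width": finger opening in m.
Only numpy, scipy, OpenCV 4.12 (cv2) and the standard library are available. Lean on these libraries where they do the work, as an engineer would, in place of code of your own. Each camera call takes 0.05 s, during which the arm holds its last target.

## Working session

There is one attempt and no reset: what is moved stays moved. The work goes in short steps, Python scripts to look and compute and a tool call to move; the robot and the scene stay as the last step left them, time stands still between calls to the robot, and variables do not carry over. Pictures are saved under pics/ and viewed, and the job is handed in when it is done.

Besides the shell and the picture viewer there is one more tool, called after "Request:" by a JSON object that holds its "name" and its "arguments", one argument or row to a line. carry_out: Moves the arm, as the interface text tells. Its arguments: {"type":"object","properties":{"targets":{"type":"array"},"squeeze":{"type":"number"}},"required":["targets"]}

```bash
ls; mkdir -p pics; cat > h.py <<'E'
import numpy as np, cv2
from station import arm
def snap(n,tag):
    im,d=arm.grab_frame(n); cv2.imwrite(f'pics/{tag}.png',im[:,:,::-1]); np.save(f'pics/{tag}.npy',d); return im,d
def px2w(n,d,r,c,z=None):
    m=arm.camera_model(n);K=np.array(m['camera_matrix']);T=np.array(m['world_from_camera'])
    ray=np.linalg.inv(K)@[c,r,1]
    if z is None:
        p=ray*d[int(round(r)),int(round(c))]
        return T[:3,:3]@p+T[:3,3]
    rw=T[:3,:3]@ray; return T[:3,3]+rw*(z-T[2,3])/rw[2]
def cloud(n,d):
    m=arm.camera_model(n);K=np.array(m['camera_matrix']);T=np.array(m['world_from_camera'])
    r,c=np.indices(d.shape); P=np.stack([(c-K[0,2])/K[0,0]*d,(r-K[1,2])/K[1,1]*d,d],-1)
    return P@T[:3,:3].T+T[:3,3]
E
python3 - <<'E'
from h import *
s=arm.get_state(); print({k:np.round(v,4) for k,v in s.items()}, arm.grip_depth)
for n in ['scene','top']:
    im,d=snap(n,n+'0')
    m=arm.camera_model(n); print(np.round(m['world_from_camera'],3),np.round(m['camera_matrix'],1))
    for q in ['knob','knob_top','stop','plate','bolt_stand','t_bolt']:
        for f in (arm.landmark_of,):
            for o in f(n,q)[:3]:
                print(n,q,np.round(o['point'],1),round(o['conf'],2),np.round(px2w(n,d,*o['point']),3))
print(arm.get_state()['t'])
E
```

```text
pics
{'t': np.float64(0.0), 'q': array([-9.6590e-01,  3.5940e-01,  1.1000e-02, -4.0000e-04, -1.2241e+00,
       -2.8810e-01]), 'qd': array([-0.    ,  0.0006, -0.0021, -0.0005, -0.0013,  0.0007]), 'joint_efforts': array([ 2.50000e-03, -5.82711e+01,  2.93062e+01,  6.99720e+00,
        6.90000e-03, -1.00000e-04]), 'eef_pos': array([ 0.2102, -0.6412,  0.4037]), 'ee_rot': array([ 3.1400e+00, -1.0000e-04, -2.8249e+00]), 'force': array([ 0.0606, -0.1009,  0.6055]), 'moment': array([-0.0479,  0.0099,  0.0208]), 'width': np.float64(0.0878)} 0.1593
[[-0.813 -0.252  0.524  0.043]
 [-0.581  0.317 -0.749  0.875]
 [ 0.022 -0.914 -0.405  0.446]
 [ 0.     0.     0.     1.   ]] [[366.2   0.  258.2]
 [  0.  366.2 191.4]
 [  0.    0.    1. ]]
scene knob [247.8 248.9] 0.8 [0.409 0.378 0.05 ]
scene knob [236.7 302.5] 0.58 [0.351 0.265 0.043]
scene knob [219.9 257. ] 0.5 [0.466 0.272 0.048]
scene knob_top [216.1 301.7] 0.67 [0.362 0.256 0.085]
scene knob_top [226.8 251.4] 0.56 [0.419 0.359 0.086]
scene knob_top [208.9 259.2] 0.49 [0.474 0.254 0.067]
scene stop [186.5 289.9] 0.95 [0.53  0.019 0.029]
scene 
[... 249 characters left out ...]
05  0.031  0.157]
 [-0.03  -0.16  -0.987  0.966]
 [ 0.     0.     0.     1.   ]] [[404.7   0.  258.9]
 [  0.  404.7 188.8]
 [  0.    0.    1. ]]
top knob [232.8 184.3] 0.9 [0.412 0.347 0.083]
top knob [255.8 226.9] 0.65 [0.364 0.253 0.086]
top knob [204.9 229.2] 0.62 [0.476 0.252 0.065]
top knob_top [230.  179.2] 0.88 [0.418 0.359 0.084]
top knob_top [254.  225.6] 0.7 [0.367 0.256 0.085]
top knob_top [202.4 226.8] 0.68 [0.481 0.257 0.069]
top stop [187.3 332.1] 0.65 [0.527 0.013 0.008]
top plate [191.5 340.9] 0.86 [ 0.513 -0.003  0.035]
top bolt_stand [206.7 231.5] 0.95 [0.472 0.247 0.066]
top t_bolt [254.9 229.2] 0.58 [0.365 0.248 0.083]
top t_bolt [232.1 182.5] 0.48 [0.414 0.352 0.081]
0.7
```

View pics/scene0.png

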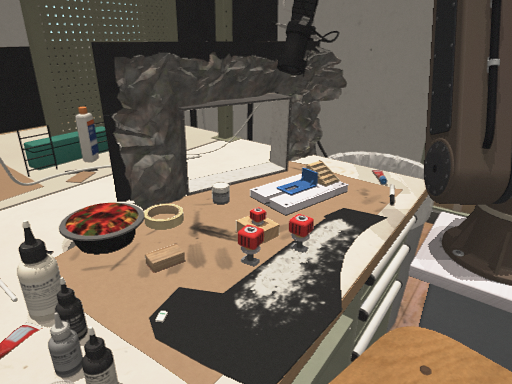

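View pics/top0.png

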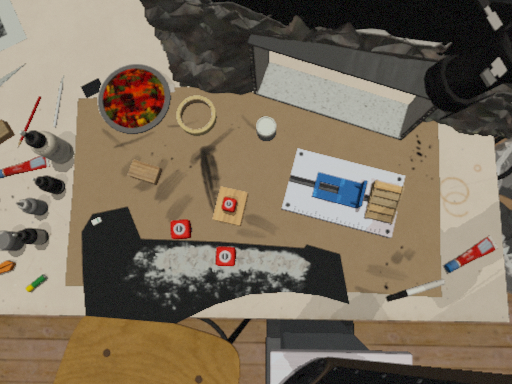

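```bash
python3 - <<'E'
import cv2
a=cv2.imread('pics/top0.png')[150:290,140:280]; b=cv2.imread('pics/scene0.png')[180:290,210:350]
cv2.imwrite('pics/c1.png',cv2.resize(a,None,fx=4,fy=4,interpolation=2)); cv2.imwrite('pics/c2.png',cv2.resize(b,None,fx=5,fy=5,interpolation=2))
c=cv2.imread('pics/top0.png')[100:260,240:460]; cv2.imwrite('pics/c3.png',cv2.resize(c,None,fx=3.5,fy=3.5,interpolation=2))
E
```

```text
(no output)
```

View pics/c1.png

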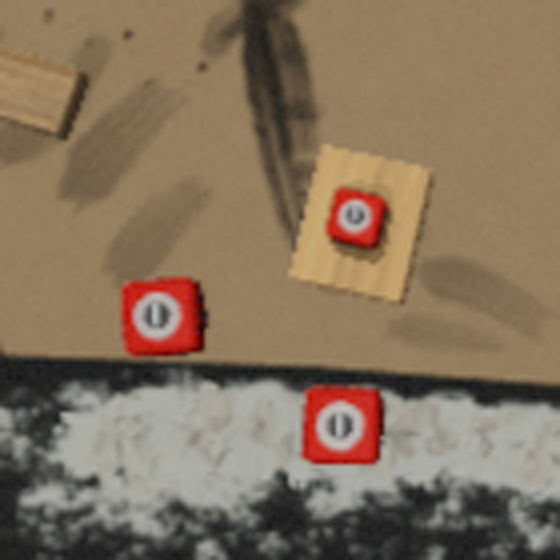

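View pics/c2.png

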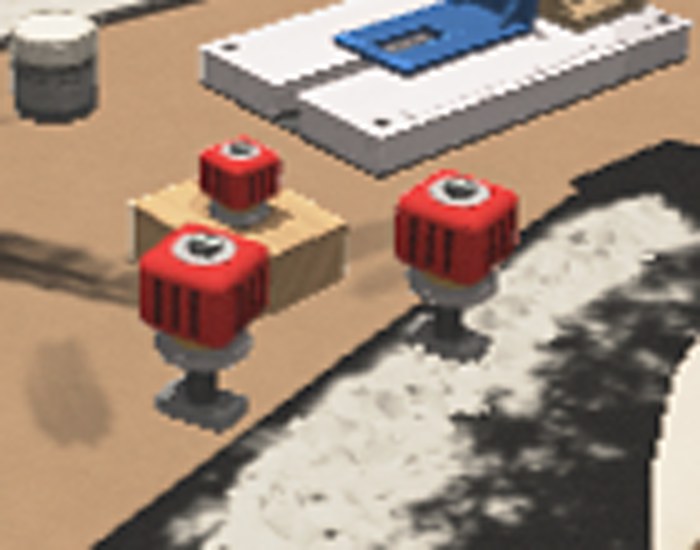

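View pics/c3.png

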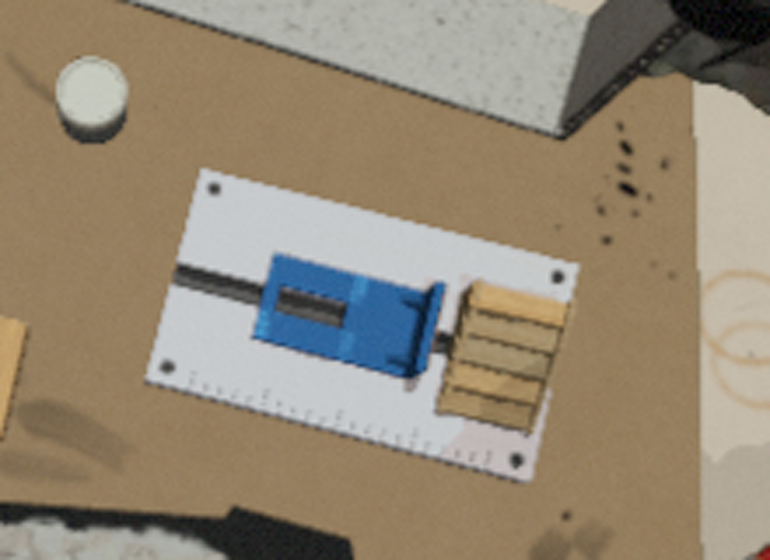

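The knob in the stand at top px (203,228) is the small one. The two other red knobs, at (230,180) and (255,226), are larger decoys. Next I'll take precise poses by rectangle fits.

```bash
python3 - <<'E'
from h import *
n='top'; im=cv2.imread('pics/top0.png'); d=np.load('pics/top0.npy'); P=cloud(n,d)
# obstacles
for y0 in np.arange(-0.7,0.6,0.1):
    m=(P[...,1]>y0)&(P[...,1]<y0+.1)&(d>0)&(P[...,2]>0.13)&(P[...,0]>0.1)
    if m.any(): print('obst y',round(y0,1),'minx',P[m][:,0].min().round(3),'zmax',P[m][:,2].max().round(3))
hsv=cv2.cvtColor(im,cv2.COLOR_BGR2HSV); H,S,V=cv2.split(hsv)
U=4
def rect(mask,z,name,poly=True):
    mask=(mask*255).astype(np.uint8)
    cs,_=cv2.findContours(mask,cv2.RETR_CCOMP,cv2.CHAIN_APPROX_NONE)
    c=max(cs,key=cv2.contourArea)
    W=np.array([px2w(n,d,p[0][1],p[0][0],z)[:2] for p in c])*1000
    r=cv2.minAreaRect(W.astype(np.float32)); print(name,len(c),'c',np.round(r[0],1),'size',np.round(r[1],1),'ang',round(r[2],1))
    return c
rr,cc=np.indices(d.shape)
near=lambda r,c,k:(abs(rr-r)<k)&(abs(cc-c)<k)
red=((H<8)|(H>172))&(S>130)
print('table z',np.median(P[near(170,290,6)][:,2]),'platetop',np.median(P[near(215,345,4)][:,2]), np.median(P[near(170,320,2)][:,2]))
k=red&near(205,230,14); white=near(203,229,4)
print('knob z',np.percentile(P[k][:,2],[20,50,80,90]))
kt=cv2.morphologyEx(((k&(P[...,2]>0.06))*255).astype(np.uint8),cv2.MORPH_CLOSE,np.ones((7,7)))>0
rect(kt,0.064,'knobtop')
st=(near(205,230,24)&(P[...,2]>0.02)&(d>0)); rect(st,0.032,'stand'); 
sz=P[near(192,228,3)][:,2]; print('stand z',np.median(sz))
pl=near(190,343,75)&(P[...,2]>0.02)&(P[...,2]<0.2); rect(pl,0.026,'plate')
bl=(H>95)&(H<125)&(S>120)&near(190,343,40)
foot=bl&(P[...,2]<0.045); rect(foot,0.032,'foot')
m8=(foot*255).astype(np.uint8)
cs,hh=cv2.findContours(m8,cv2.RETR_CCOMP,cv2.CHAIN_APPROX_NONE)
for c,h in zip(cs,hh[0]):
    if h[3]>=0 and len(c)>8:
        W=np.array([px2w(n,d,p[0][1],p[0][0],0.032)[:2] for p in c])*1000
        print('hole',cv2.minAreaRect(W.astype(np.float32)), c[:,0].mean(0))
for q in ['knob','knob_top','stop']: 
    pass
E
```

```text
obst y -0.4 minx 0.652 zmax 0.212
obst y -0.3 minx 0.658 zmax 0.394
obst y -0.2 minx 0.579 zmax 0.52
obst y -0.1 minx 0.219 zmax 0.579
obst y -0.0 minx 0.155 zmax 0.465
obst y 0.1 minx 0.131 zmax 0.39
obst y 0.2 minx 0.731 zmax 0.395
obst y 0.3 minx 0.753 zmax 0.367
table z 0.004133742694497955 platetop 0.026991852934877714 0.026171148985204673
knob z [0.0613532  0.06414463 0.06545254 0.06586661]
knobtop 43 c [478.7 253.9] size [27.6 28.5] ang 76.4
stand 119 c [479.4 254.6] size [67.  80.6] ang 77.5
stand z 0.03252386885444669
plate 388 c [513.7 -10.4] size [263.5 151. ] ang 75.3
foot 129 c [517.5   7.2] size [103.5  57.8] ang 75.3
hole ((523.21875, 24.999584197998047), (48.141109466552734, 22.405658721923828), 75.51732635498047) [328.5        187.11538462]
```

```bash
python3 - <<'E'
from h import *
n='top'; im=cv2.imread('pics/top0.png'); d=np.load('pics/top0.npy'); P=cloud(n,d)
for z0 in (.13,.3,.4):
  m=(P[...,2]>z0)&(d>0)&(P[...,0]>0.1)&(P[...,0]<.75)
  r,c=np.nonzero(m); 
  for y0 in np.arange(-.4,.4,.1):
    mm=m&(P[...,1]>y0)&(P[...,1]<y0+.1)
    if mm.any():
        i=np.argmin(np.where(mm,P[...,0],9)); print(z0,y0.round(1),mm.sum(),np.unravel_index(i,d.shape),P.reshape(-1,3)[i].round(3))
a=cv2.resize(im[180:232,203:257],None,fx=11,fy=11,interpolation=cv2.INTER_CUBIC); cv2.imwrite('pics/c4.png',a)
for n,z in (('top',.064),('scene',.064)):
  d=np.load(f'pics/{n}0.npy')
  for q in ('knob_top',):
    for o in arm.landmark_of(n,q): print(n,q,np.round(o['point'],1),px2w(n,d,*o['point'],z).round(4),round(o['conf'],2))
  for q,z in (('stop',.026),('plate',0),('bolt_stand',0)):
    for o in arm.landmark_of(n,q)[:2]: print(n,q,np.round(o['point'],1),px2w(n,d,*o['point'],z).round(4),round(o['conf'],2))
E
```

```text
0.13 -0.4 200 (np.int64(117), np.int64(500)) [ 0.652 -0.313  0.151]
0.13 -0.3 898 (np.int64(113), np.int64(494)) [ 0.658 -0.297  0.158]
0.13 -0.2 8370 (np.int64(85), np.int64(488)) [ 0.579 -0.113  0.478]
0.13 -0.1 5916 (np.int64(364), np.int64(384)) [ 0.219 -0.     0.366]
0.13 -0.0 4473 (np.int64(367), np.int64(301)) [0.155 0.099 0.144]
0.13 0.1 1488 (np.int64(381), np.int64(284)) [0.131 0.132 0.149]
0.13 0.2 353 (np.int64(23), np.int64(245)) [0.731 0.201 0.373]
0.3 -0.3 67 (np.int64(20), np.int64(511)) [ 0.728 -0.21   0.38 ]
0.3 -0.2 7224 (np.int64(85), np.int64(488)) [ 0.579 -0.113  0.478]
0.3 -0.1 4114 (np.int64(364), np.int64(384)) [ 0.219 -0.     0.366]
0.3 -0.0 2310 (np.int64(383), np.int64(328)) [0.173 0.069 0.302]
0.3 0.1 1053 (np.int64(40), np.int64(299)) [0.713 0.114 0.352]
0.3 0.2 353 (np.int64(23), np.int64(245)) [0.731 0.201 0.373]
0.4 -0.2 3279 (np.int64(85), np.int64(488)) [ 0.579 -0.113  0.478]
0.4 -0.1 1706 (np.int64(371), np.int64(392)) [ 0.219 -0.     0.404]
0.4 -0.0 270 (np.int64(383), np.int64(371)) [0.204 0.027 0.402]
top knob_top [230.  179.2] [0.4192 0.3631 0.064 ] 0.88
top knob_top [254.  225.6] [0.3673 0.2579 0.064 ] 0.7
top knob_top [202.4 226.8] [0.482  0.2579 0.064 ] 0.68
top knob_top [206.3 230. ] [0.4732 0.2504 0.064 ] 0.59
top stop [187.3 332.1] [0.524  0.0156 0.026 ] 0.65
top plate [191.5 340.9] [ 0.5182 -0.0091  0.    ] 0.86
top bolt_stand [206.7 231.5] [0.4798 0.2534 0.    ] 0.95
scene knob_top [216.1 301.7] [0.3808 0.2193 0.064 ] 0.67
scene knob_top [226.8 251.4] [0.4411 0.3278 0.064 ] 0.56
scene knob_top [208.9 259.2] [0.4769 0.249  0.064 ] 0.49
scene stop [186.5 289.9] [0.534  0.0115 0.026 ] 0.95
scene plate [197.5 300.3] [0.4982 0.0095 0.    ] 0.95
scene bolt_stand [234.3 255.5] [0.4786 0.2591 0.    ] 0.63
```

View pics/c4.png

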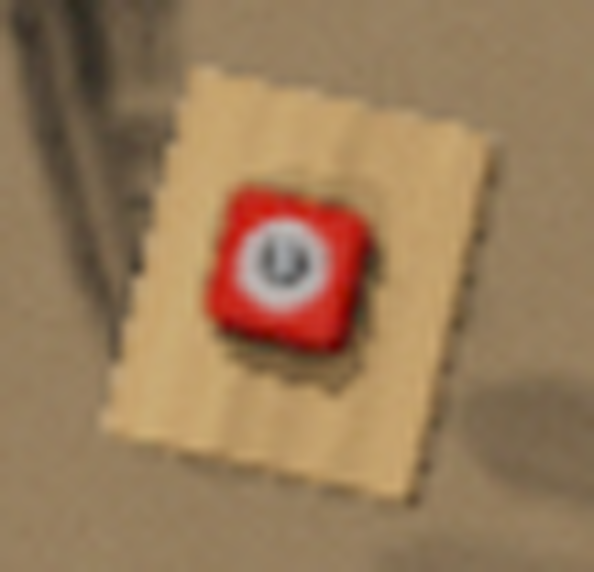

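```bash
python3 - <<'E'
from h import *
for n,sl in (('scene',(slice(0,76),slice(276,320))),('top',(slice(0,120),slice(420,512))),('top',(slice(320,384),slice(260,512)))):
    d=np.load(f'pics/{n}0.npy'); P=cloud(n,d)[sl].reshape(-1,3); dd=d[sl].ravel()
    for z0 in np.arange(.1,.75,.05):
        m=(dd>0)&(P[:,2]>z0)&(P[:,2]<=z0+.05)&(P[:,0]<0.9)&(abs(P[:,1])<.6)
        if m.sum()>4: print(n,z0.round(2),m.sum(),'x',np.percentile(P[m][:,0],[2,98]).round(3),'y',np.percentile(P[m][:,1],[2,98]).round(3))
E
```

```text
scene 0.3 477 x [0.594 0.686] y [-0.329 -0.101]
scene 0.35 810 x [0.593 0.73 ] y [-0.393 -0.083]
scene 0.4 596 x [0.598 0.73 ] y [-0.396 -0.114]
scene 0.45 500 x [0.585 0.686] y [-0.219 -0.109]
scene 0.5 267 x [0.599 0.684] y [-0.21  -0.121]
top 0.1 443 x [0.655 0.697] y [-0.346 -0.155]
top 0.15 578 x [0.646 0.68 ] y [-0.327 -0.147]
top 0.2 462 x [0.646 0.684] y [-0.294 -0.146]
top 0.25 598 x [0.656 0.744] y [-0.258 -0.11 ]
top 0.3 1508 x [0.597 0.748] y [-0.195 -0.087]
top 0.35 3848 x [0.596 0.751] y [-0.199 -0.079]
top 0.4 1626 x [0.604 0.745] y [-0.189 -0.111]
top 0.45 1654 x [0.585 0.7  ] y [-0.153 -0.107]
top 0.5 5 x [0.609 0.61 ] y [-0.124 -0.119]
top 0.1 9 x [0.133 0.161] y [0.091 0.129]
top 0.15 286 x [0.135 0.184] y [0.051 0.131]
top 0.2 515 x [0.148 0.194] y [0.037 0.115]
top 0.25 419 x [0.16  0.204] y [0.021 0.09 ]
top 0.3 474 x [0.177 0.215] y [0.006 0.065]
top 0.35 515 x [0.192 0.225] y [-0.009  0.044]
top 0.4 557 x [0.207 0.235] y [-0.024  0.022]
top 0.45 588 x [0.221 0.246] y [-0.039  0.001]
top 0.5 584 x [0.236 0.256] y [-0.055 -0.021]
top 0.55 241 x [0.25  0.261] y [-0.061 -0.045]
```

Request:
{"name": "carry_out", "arguments": {
  "targets": [
    [[0,0,0,-0.73,1,0,0],[0,0,0,-0.73,1,0,0],[0,0,0,-0.73,1,0,0],[0,0,0,-0.73,1,0,0],[0,0,0,-0.73,1,0,0],[0,0,0,-0.73,1,0,0],[0,0,0,-0.73,1,0,0],[0,0,0,-0.73,1,0,0],[0,0,0,-0.73,1,0,0],[0,0,0,-0.73,1,0,0],[0,0,0,-0.73,1,0,0],[0,0,0,-0.73,1,0,0],[0,0,0,-0.73,1,0,0],[0,0,0,-0.73,1,0,0],[0,0,0,-0.73,1,0,0],[0,0,0,-0.73,1,0,0],[0,0,0,-0.73,1,0,0],[0,0,0,-0.73,1,0,0],[0,0,0,-0.73,1,0,0],[0,0,0,-0.73,1,0,0]]
  ]
}}

```text
t: 3.6
eef_pos: [0.4014, -0.0516, 0.405]
ee_rot: [-3.142, 0.001, -2.825]
force: [-0.1, -0.3, 0.7]
width: 0.044
```

Request:
{"name": "carry_out", "arguments": {
  "targets": [
    [[0,0,0,-0.61,0.97,0,0.1],[0,0,0,-0.61,0.97,0,0.1],[0,0,0,-0.61,0.97,0,0.1],[0,0,0,-0.61,0.97,0,0.1],[0,0,0,-0.61,0.97,0,0.1],[0,0,0,-0.61,0.97,0,0.1],[0,0,0,-0.61,0.97,0,0.1],[0,0,0,-0.61,0.97,0,0.1],[0,0,0,-0.61,0.97,0,0.1],[0,0,0,-0.61,0.97,0,0.1],[0,0,0,-0.61,0.97,0,0.1],[0,0,-1,0,0,0,0.1],[0,0,-1,0,0,0,0.1],[0,0,-1,0,0,0,0.1],[0,0,-1,0,0,0,0.1],[0,0,-1,0,0,0,0.1],[0,0,-1,0,0,0,0.1],[0,0,-1,0,0,0,0.1],[0,0,-1,0,0,0,0.1],[0,0,-1,0,0,0,0.1]]
  ]
}}

```text
t: 6.1
eef_pos: [0.4779, 0.2541, 0.4045]
ee_rot: [3.141, -0.0, -1.563]
force: [0.8, 0.6, -0.4]
width: 0.048
```

Request:
{"name": "carry_out", "arguments": {
  "targets": [
    [[0,0,-1,0,0,0.4,0.1],[0,0,-1,0,0,0.4,0.1],[0,0,-1,0,0,0.4,0.1],[0,0,-1,0,0,0.4,0.1],[0,0,-1,0,0,0.4,0.1],[0,0,-1,0,0,0.4,0.1],[0,0,-1,0,0,0.4,0.1],[0,0,-1,0,0,0.4,0.1],[0,0,-1,0,0,0.4,0.1],[0,0,0,0,0,0,0.1]]
  ]
}}

```text
t: 7.35
eef_pos: [0.4777, 0.2538, 0.3138]
ee_rot: [3.14, 0.001, -0.312]
force: [-0.2, -0.8, -0.5]
width: 0.0481
```

```bash
python3 - <<'E'
from h import *
s=arm.get_state(); print({k:np.round(s[k],4) for k in ('t','q','eef_pos','ee_rot','force','moment','width')})
im,d=snap('scene','s1')
cv2.imwrite('pics/s1c.png',cv2.resize(im[120:290,180:400,::-1],None,fx=3.5,fy=3.5,interpolation=2))
E
```

```text
{'t': np.float64(7.35), 'q': array([ 8.507e-01,  2.194e-01, -4.082e-01, -1.000e-04, -9.450e-01,
        4.077e-01]), 'eef_pos': array([0.4777, 0.2538, 0.3138]), 'ee_rot': array([ 3.140e+00,  8.000e-04, -3.124e-01]), 'force': array([-0.1803, -0.7929, -0.4511]), 'moment': array([-0.0767,  0.1653,  0.0151]), 'width': np.float64(0.0481)}
```

View pics/s1c.png

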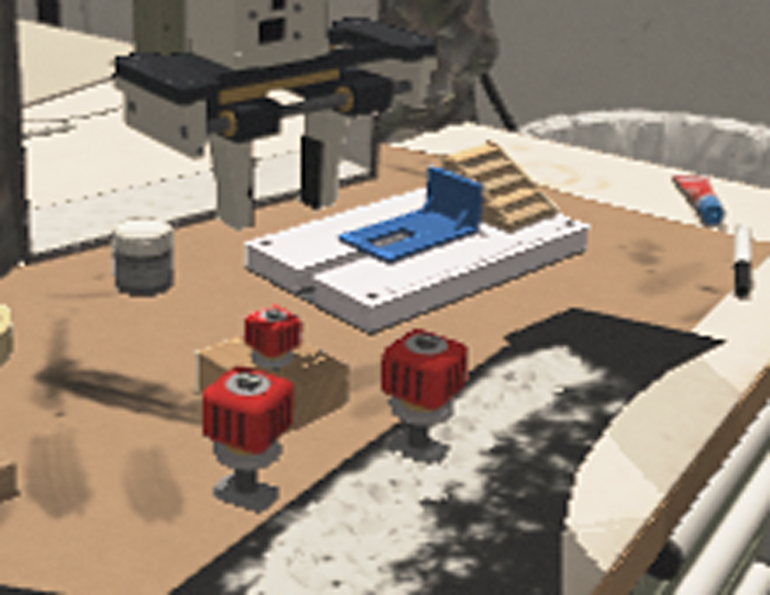

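Request:
{"name": "carry_out", "arguments": {
  "targets": [
    [[0,0,-0.62,0.045,-0.04,0.5,0.1],[0,0,0,0,0,0.5,0.1],[0,0,0,0,0,0.5,0.1],[0,0,0,0,0,0.5,0.1],[0,0,0,0,0,0.5,0.1],[0,0,0,0,0,0.5,0.1],[0,0,0,0,0,0.5,0.1],[0,0,0,0,0,0.4,0.1],[0,0,0,0,0,0,0.1]]
  ]
}}

```text
t: 8.52
eef_pos: [0.4788, 0.2536, 0.2162]
ee_rot: [3.14, 0.001, -0.225]
force: [0.1, -1.1, -0.4]
width: 0.0482
```

```bash
python3 - <<'E'
from h import *
s=arm.get_state(); print({k:np.round(s[k],4) for k in ('t','q','eef_pos','ee_rot','force','moment','width')})
im,d=snap('scene','s2'); im2,d=snap('top','t2')
cv2.imwrite('pics/s2c.png',np.hstack([cv2.resize(im[150:290,190:310,::-1],(400,467),interpolation=2),cv2.resize(im2[130:270,170:290,::-1],(400,467),interpolation=2)]))
E
```

```text
{'t': np.float64(8.525), 'q': array([ 8.488e-01,  3.428e-01, -5.102e-01, -1.000e-04, -7.195e-01,
        4.969e-01]), 'eef_pos': array([0.4788, 0.2536, 0.2162]), 'ee_rot': array([ 3.1401e+00,  8.0000e-04, -2.2510e-01]), 'force': array([ 0.1146, -1.0897, -0.4175]), 'moment': array([-0.1186,  0.1726,  0.0359]), 'width': np.float64(0.0482)}
```

View pics/s2c.png

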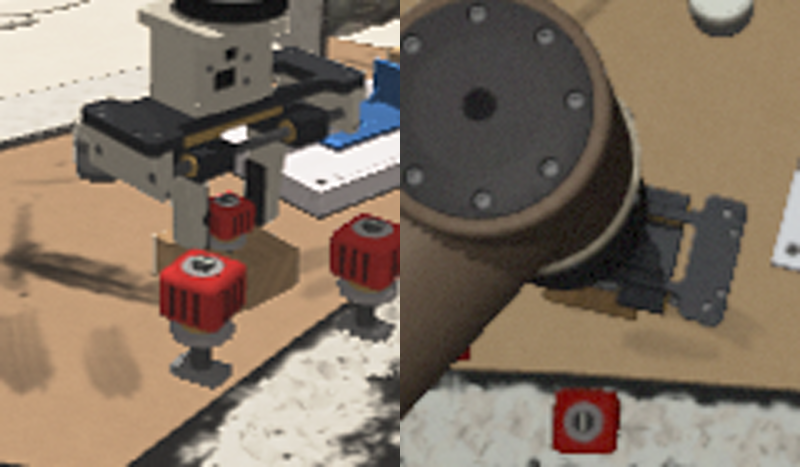

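Request:
{"name": "carry_out", "arguments": {
  "targets": [
    [[0,0,0,0,0,0,-1],[0,0,0,0,0,0,-1],[0,0,0,0,0,0,-1],[0,0,0,0,0,0,-1],[0,0,0,0,0,0,-1],[0,0,0,0,0,0,-1]]
  ],
  "squeeze": 20
}}

```text
t: 9.38
eef_pos: [0.4792, 0.254, 0.2175]
ee_rot: [-3.141, -0.0, -0.225]
force: [-0.7, 1.0, 3.3]
width: 0.0296
```

Request:
{"name": "carry_out", "arguments": {
  "targets": [
    [[0,0,0,0,0,-0.1,-1],[0,0,0,0,0,-0.2,-1],[0,0,0,0,0,-0.4,-1],[0,0,0,0,0,-0.5,-1],[0,0,0,0,0,-0.5,-1],[0,0,0,0,0,-0.5,-1],[0,0,0,0,0,-0.5,-1],[0,0,0,0,0,-0.5,-1],[0,0,0,0,0,0,-1]]
  ]
}}

```text
t: 10.5
eef_pos: [0.4793, 0.254, 0.2984]
ee_rot: [-3.14, -0.001, -0.225]
force: [-0.2, 1.0, -1.5]
width: 0.0299
```

```bash
python3 - <<'E'
from h import *
s=arm.get_state(); print({k:np.round(s[k],4) for k in ('t','q','eef_pos','ee_rot','force','moment','width')})
im,d=snap('scene','s3')
cv2.imwrite('pics/s3c.png',cv2.resize(im[130:270,190:330,::-1],(700,700),interpolation=2)[:600])
E
```

```text
{'t': np.float64(10.5), 'q': array([ 8.488e-01,  2.373e-01, -4.254e-01,  2.000e-04, -9.059e-01,
        4.970e-01]), 'eef_pos': array([0.4793, 0.254 , 0.2984]), 'ee_rot': array([-3.1398e+00, -1.2000e-03, -2.2480e-01]), 'force': array([-0.1765,  1.0196, -1.493 ]), 'moment': array([-0.0207,  0.0942, -0.022 ]), 'width': np.float64(0.0299)}
```

View pics/s3c.png

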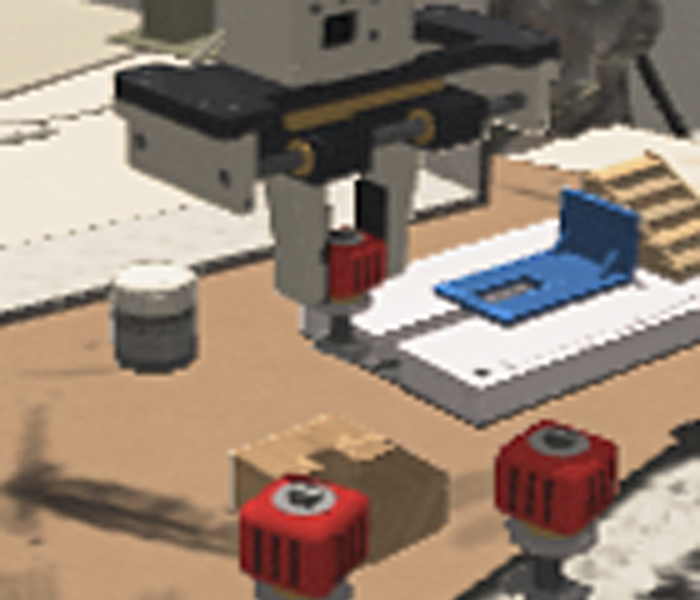

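```bash
python3 - <<'E'
from h import *
n='top'; m=arm.camera_model(n);K=np.array(m['camera_matrix']);T=np.array(m['world_from_camera']);Ti=np.linalg.inv(T)
im=cv2.imread('pics/top0.png').astype(np.float32)
yaw=-0.2566; c0=np.array([.5137,-.0104]); ex=np.array([np.cos(yaw),np.sin(yaw)]);ey=np.array([-ex[1],ex[0]])
def prof(y0,y1,z,ch,n,xs):
    m=arm.camera_model(n);K=np.array(m['camera_matrix']);Ti=np.linalg.inv(np.array(m['world_from_camera']))
    ys=np.linspace(y0,y1,30); X,Y=np.meshgrid(xs,ys)
    W=c0+X[...,None]*ex+Y[...,None]*ey; W=np.concatenate([W,np.full(X.shape+(1,),z)],-1)
    C=W@Ti[:3,:3].T+Ti[:3,3]; u=C@K.T; u=u[...,:2]/u[...,2:]
    return cv2.remap(ch,u[...,0].astype(np.float32),u[...,1].astype(np.float32),1).mean(0)
xs=np.arange(-90,91,1)/1000.
img={'top':im,'scene':cv2.imread('pics/scene0.png').astype(np.float32)}
def edges(p,xs):
    g=np.gradient(p); 
    out=[]
    for i in range(2,len(p)-2):
        if abs(g[i])>=max(abs(g[i-2:i+3])) and abs(g[i])>5: 
            a,b,c=abs(g[i-1:i+2]); den=a-2*b+c; o=0.5*(a-c)/den if den else 0
            out.append((round((xs[i]+o*.001)*1000,1),round(float(g[i]),1)))
    return out
for nn in ('top','scene'):
    g=img[nn].mean(-1).copy()
    for a,b in ((.075,.095),(.095,.12)): print(nn,'plate profile z26',edges(prof(a,b,.026,g,nn,xs),xs))
    rb=img[nn][...,0]-img[nn][...,2]; rb=rb.copy()
    for a,b in ((.064,.067),(.027,.047),(0.0,.01),(-.02,0)): print(nn,'foot z32 B-R',edges(prof(a,b,.032,rb,nn,xs),xs))
E
```

```text
top plate profile z26 [(np.float64(-74.7), 22.9), (np.float64(-7.7), -31.2), (np.float64(0.3), -10.8), (np.float64(7.4), 31.3), (np.float64(75.3), -20.5)]
top plate profile z26 [(np.float64(-74.6), 23.3), (np.float64(-65.3), -5.7), (np.float64(-59.8), 7.3), (np.float64(-7.7), -30.0), (np.float64(-1.0), -10.6), (np.float64(7.2), 31.8), (np.float64(59.6), -5.6), (np.float64(66.5), 5.6), (np.float64(75.3), -20.3)]
top foot z32 B-R [(np.float64(-78.2), 15.2), (np.float64(-30.0), 36.6), (np.float64(29.0), -22.8), (np.float64(73.5), -18.1)]
top foot z32 B-R [(np.float64(-77.7), 14.9), (np.float64(-29.7), 29.4), (np.float64(-8.7), -27.6), (np.float64(9.1), 28.2), (np.float64(28.9), -23.8), (np.float64(73.9), -16.7)]
top foot z32 B-R [(np.float64(-77.4), 15.5), (np.float64(-29.8), 30.3), (np.float64(29.1), -25.8), (np.float64(73.7), -16.1)]
top foot z32 B-R [(np.float64(-77.6), 14.8), (np.float64(-29.6), 28.2), (np.float64(29.0), -23.7), (np.float64(73.7), -16.9)]
scene plate profile z26 [(np.float64(-77.5), 22.8), (np.float64(-10.0), -18.2), (np.float64(4.9), 23.0), (np.float64(72.1), -10.6)]
scene plate profile z26 [(np.float64(-77.7), 24.0), (np.float64(-69.5), -6.8), (np.float64(-61.0), 9.0), (np.float64(-10.0), -18.0), (np.float64(4.9), 22.2), (np.float64(57.3), -6.0), (np.float64(64.2), 5.3), (np.float64(72.3), -10.2)]
scene foot z32 B-R [(np.float64(-34.2), 18.1), (np.float64(27.1), -23.8), (np.float64(63.5), -9.5)]
scene foot z32 B-R [(np.float64(-33.5), 12.9), (np.float64(-11.7), -17.2), (np.float64(-1.6), 5.9), (np.float64(5.5), 12.1), (np.float64(26.4), -16.8), (np.float64(61.2), -9.6)]
scene foot z32 B-R [(np.float64(-33.8), 13.5), (np.float64(25.2), -15.5), (np.float64(60.4), -8.7)]
scene foot z32 B-R [(np.float64(-33.6), 13.9), (np.float64(26.8), -14.8), (np.float64(61.4), -8.9)]
```

Request:
{"name": "carry_out", "arguments": {
  "targets": [
    [[0,0,0,0.375,0.854,0,-1],[0,0,0,0.375,0.854,0,-1],[0,0,0,0.375,0.854,0,-1],[0,0,0,0.375,0.854,0,-1],[0,0,0,0.375,0.854,0,-1],[0,0,0,0.375,0.854,0,-1],[0,0,0,0.375,0.854,0,-1],[0,0,0,0.375,0.854,0,-1],[0,0,0,0.375,0.854,0,-1],[0,0,0,0.375,0.854,0,-1],[0,0,0,0,0,0,-1]]
  ]
}}

```text
t: 11.92
eef_pos: [0.5223, 0.0227, 0.2964]
ee_rot: [3.141, 0.001, -0.227]
force: [0.2, -0.7, -1.7]
width: 0.0297
```

Request:
{"name": "carry_out", "arguments": {
  "targets": [
    [[0,0,-1,0,0,0,-1],[0,0,-1,0,0,0,-1],[0,0,-1,0,0,0,-1],[0,0,-1,0,0,0,-1],[0,0,-1,0,0,0,-1],[0,0,-1,0,0,0,-1],[0,0,-1,0,0,0,-1],[0,0,-1,0,0,0,-1],[0,0,-1,0,0,0,-1],[0,0,-1,0,0,0,-1],[0,0,-1,0,0,0,-1],[0,0,0,0,0,0,-1],[0,0,0,0,0,0,-1]]
  ]
}}

```text
t: 13.55
eef_pos: [0.5226, 0.0248, 0.297]
ee_rot: [-3.141, 0.0, 1.308]
force: [-0.6, -0.4, -2.0]
width: 0.0297
```

```bash
python3 - <<'E'
from h import *
s=arm.get_state(); print({k:np.round(s[k],4) for k in ('t','q','eef_pos','ee_rot','force','moment','width')})
im,d=snap('scene','s4')
cv2.imwrite('pics/s4c.png',cv2.resize(im[140:220,240:340,::-1],(750,600),interpolation=2))
im,d=snap('top','t4')
cv2.imwrite('pics/t4c.png',cv2.resize(im[100:260,240:440,::-1],(750,600),interpolation=2))
E
```

```text
{'t': np.float64(13.55), 'q': array([ 4.2270e-01,  2.0990e-01, -4.6660e-01, -1.0000e-04, -8.9470e-01,
        2.4562e+00]), 'eef_pos': array([0.5226, 0.0248, 0.297 ]), 'ee_rot': array([-3.1413e+00,  2.0000e-04,  1.3080e+00]), 'force': array([-0.6099, -0.4142, -2.0201]), 'moment': array([-0.1614, -0.0106, -0.0132]), 'width': np.float64(0.0297)}
```

View pics/s4c.png

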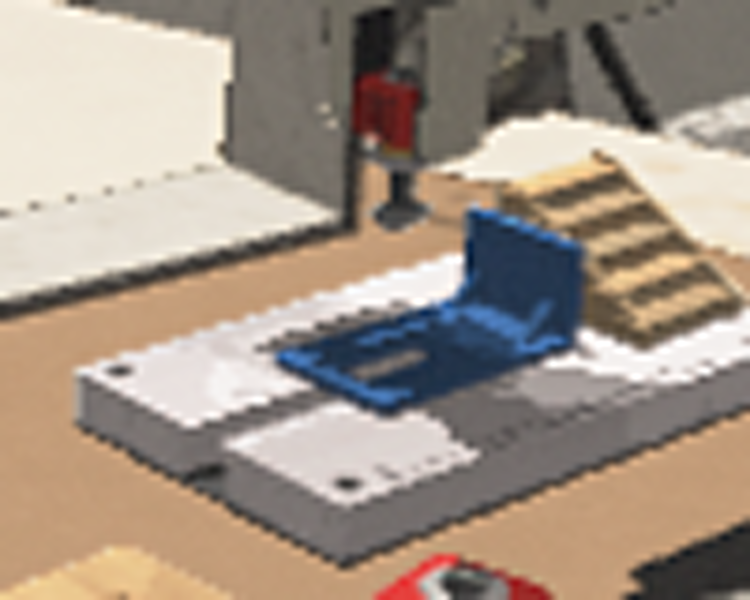

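View pics/t4c.png

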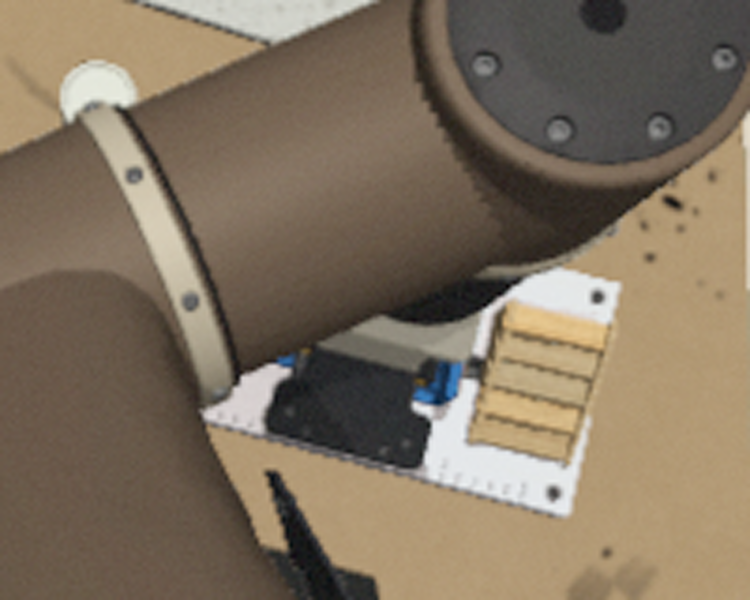

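```bash
python3 - <<'E'
from h import *
m=arm.camera_model('scene');K=np.array(m['camera_matrix']);Ti=np.linalg.inv(np.array(m['world_from_camera']))
def pj(p): c=Ti[:3,:3]@p+Ti[:3,3]; u=K@c; return u[:2]/u[2]
b=np.array([.5226,.0248,0])
for z in (.134,.1115,.1,.09,.0835): print(z,pj(b+[0,0,z]).round(2))
im=cv2.imread('pics/s4.png'); 
for r in range(148,173): print(r,' '.join(f'{int(v.sum())//3:3d}' for v in im[r,284:304]), '| R', ' '.join(f'{int(v[2])-int(v[1]):3d}' for v in im[r,284:304]))
E
```

```text
0.134 [293.21 153.15]
0.1115 [292.72 160.85]
0.1 [292.47 164.73]
0.09 [292.26 168.07]
0.0835 [292.12 170.23]
148 102 104  92  37  26  26  27  30  60 101  97  87  76 105 106 102 105 103 102 104 | R   4   5   5   1  -2  -3   0   7   1   4   4   4   4   5   5   5   5   5   6   5
149 103 105  99  39  30  34  38  53  63  53  52  68  78 105 105 103 108 103 103 104 | R   5   5   5   0  11  16  24  24   0   1  -1   0   5   6   5   5   5   6   7   6
150 102 105  96  29  46  56  60  78  81  53  57  53  77 106 104 104 105 104 104 104 | R   4   4   2  20  58  77  66  29   4   7   5   4   2   5   5   5   5   5   4   6
151 104 105  94  38  59  55  53  57  63  64  69  58  69 106 103 102 105 103 104 105 | R   5   4   3  44  75  74  76  70  57  53  39  21   1   6   4   5   5   5   6   5
152 101 105  96  35  46  48  49  57  54  60  53  40  59 105 103 103 105 104 104 105 | R   5   4   5  45  56  52  57  72  73  75  73  53  -2   4   6   4   4   6   5   6
153 101 104  93  37  47  44  42  46  45  56  55  41  51  93 104 104 102 105 104 104 | R   5   2   5  45  56  50  38  50  48  77  78  45  -2   4   4   4
[... 2508 characters left out ...]
  17  35  37  40  33 -15 -34
169 141  83  35  79 144 145  83  77  72  74  87 116 158 130 122 120 126 122  91  50 | R   9   4   2  16  35  36   9   1   0   2   4  11  19  33  29  28  30  23 -13 -18
170  72  66  54  84 144 163 154 113  87 114 165 160 158 154 151 145 139 125  92  53 | R   3   4   5  17  34  40  35  11  11  12  22  41  38  39  35  35  34  23 -12 -21
171  79  97 111 127 161 158 158 162 163 162 159 157 157 157 156 154 155 146  89  54 | R  14  20  24  30  39  39  40  41  41  41  41  39  39  38  37  38  39  33 -12 -17
172 167 165 163 162 159 158 158 158 157 157 158 158 155 154 153 151 150 136  46  56 | R  42  40  42  41  40  39  39  39  40  39  39  40  39  38  37  36  39  34 -22 -19
```

Request:
{"name": "carry_out", "arguments": {
  "targets": [
    [[0,0,0,0,0,0.35,-1],[0,0,0,0,0,0.35,-1],[0,0,0,0,0,0.35,-1],[0,0,0,0,0,0.35,-1],[0,0,0,0,0,0.2,-1],[0,0,0,0,0,0,-1],[0,0,0,0,0,0,-1]]
  ]
}}

```text
t: 14.52
eef_pos: [0.5229, 0.0248, 0.2574]
ee_rot: [3.141, -0.0, 1.311]
force: [0.5, -0.2, -1.3]
width: 0.0296
```

Request:
{"name": "carry_out", "arguments": {
  "targets": [
    [[0,0,0,0,0,0.08,-1],[0,0,0,0,0,0.08,-1],[0,0,0,0,0,0.08,-1],[0,0,0,0,0,0,-1]]
  ]
}}

```text
t: 15.02
eef_pos: [0.5227, 0.0247, 0.251]
ee_rot: [-3.141, 0.0, 1.311]
force: [0.2, -0.8, -1.5]
width: 0.03
```

```bash
python3 - <<'E'
from h import *
s=arm.get_state(); print({k:np.round(s[k],4) for k in ('t','q','eef_pos','ee_rot','force','moment','width')})
im,d=snap('scene','s5')
cv2.imwrite('pics/s5c.png',cv2.resize(im[140:220,240:340,::-1],(750,600),interpolation=2))
E
```

```text
{'t': np.float64(15.025), 'q': array([ 0.4225,  0.268 , -0.518 , -0.    , -0.7852,  2.4593]), 'eef_pos': array([0.5227, 0.0247, 0.251 ]), 'ee_rot': array([-3.1413e+00,  2.0000e-04,  1.3110e+00]), 'force': array([ 0.2336, -0.7685, -1.5312]), 'moment': array([-1.529e-01,  1.057e-01, -1.000e-04]), 'width': np.float64(0.03)}
```

View pics/s5c.png

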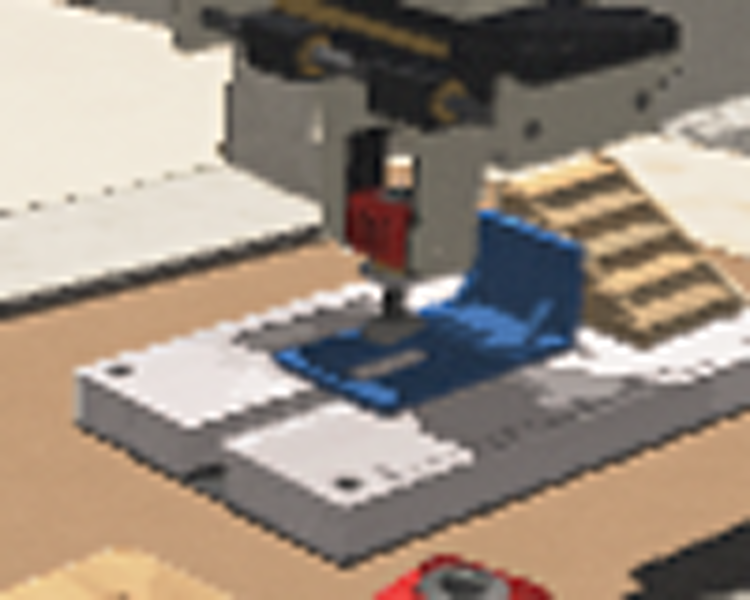

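```bash
python3 - <<'E'
from h import *
m=arm.camera_model('scene');K=np.array(m['camera_matrix']);Ti=np.linalg.inv(np.array(m['world_from_camera']))
def pj(p): c=Ti[:3,:3]@p+Ti[:3,3]; u=K@c; return u[:2]/u[2]
sl=np.array([.523,.025,.032]); yaw=-.2566; ex=np.array([np.cos(yaw),np.sin(yaw),0]);ey=np.array([-ex[1],ex[0],0])
print('slot c',pj(sl),[pj(sl+a*.009*ex+b*.023*ey).round(1) for a,b in((1,1),(1,-1),(-1,-1),(-1,1))])
b=np.array([.5227,.0247,.251-.1855])
for z in (.032,.009,.004,0,-.022,-.029,-.034): print(z,pj(b+[0,0,z]).round(2))
for hz in (-.029,-.034): print([pj(b+a*.007*ex+c*.012*ey+[0,0,hz]).round(1) for a,c in((1,1),(1,-1),(-1,-1),(-1,1))])
im=cv2.imread('pics/s5.png')[155:200,275:310]; cv2.imwrite('pics/s5d.png',cv2.resize(im,None,fx=13,fy=13,interpolation=0))
E
```

```text
slot c [290.89452993 186.96113642] [array([282.9, 187.9]), array([294.3, 184.1]), array([298.7, 186.1]), array([287.3, 189.9])]
0.032 [292.41 165.55]
0.009 [291.92 173.19]
0.004 [291.81 174.83]
0 [291.73 176.14]
-0.022 [291.27 183.27]
-0.029 [291.13 185.52]
-0.034 [291.03 187.11]
[array([286.4, 185.7]), array([292.4, 183.8]), array([295.8, 185.3]), array([289.8, 187.3])]
[array([286.3, 187.3]), array([292.3, 185.4]), array([295.7, 186.9]), array([289.7, 188.9])]
```

View pics/s5d.png

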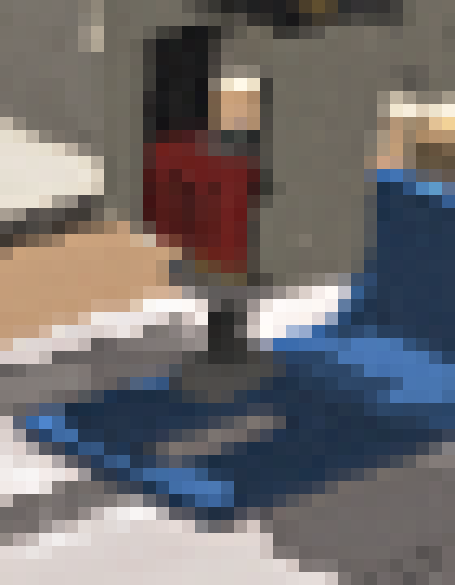

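Request:
{"name": "carry_out", "arguments": {
  "targets": [
    [[0,0,0,0,0,0.1,-1],[0,0,0,0,0,0.1,-1],[0,0,0,0,0,0.1,-1],[0,0,0,0,0,0.1,-1],[0,0,0,0,0,0,-1]]
  ]
}}

```text
t: 15.7
eef_pos: [0.5227, 0.0247, 0.2409]
ee_rot: [-3.141, 0.0, 1.311]
force: [0.5, 0.4, -1.8]
width: 0.0297
```

Request:
{"name": "carry_out", "arguments": {
  "targets": [
    [[0,0,0,0,0,0.06,-1],[0,0,0,0,0,0.06,-1],[0,0,0,0,0,0,-1]]
  ]
}}

```text
t: 16.08
eef_pos: [0.5226, 0.0247, 0.238]
ee_rot: [-3.141, 0.0, 1.311]
force: [-0.9, 0.3, -1.2]
width: 0.03
```

Request:
{"name": "carry_out", "arguments": {
  "targets": [
    [[0,0,0,0,0,0.06,-1],[0,0,0,0,0,0.06,-1],[0,0,0,0,0,0,-1]]
  ]
}}

```text
t: 16.45
eef_pos: [0.5227, 0.0247, 0.235]
ee_rot: [-3.141, 0.0, 1.311]
force: [-1.8, 0.3, -1.1]
width: 0.0299
```

Request:
{"name": "carry_out", "arguments": {
  "targets": [
    [[0,0,0,0,0,0.06,-1],[0,0,0,0,0,0.06,-1],[0,0,0,0,0,0,-1]]
  ]
}}

```text
t: 16.82
eef_pos: [0.5224, 0.0246, 0.2318]
ee_rot: [-3.141, 0.0, 1.311]
force: [-3.6, 0.5, -1.6]
width: 0.0301
```

Request:
{"name": "carry_out", "arguments": {
  "targets": [
    [[0,0,0,0,0,0.06,-1],[0,0,0,0,0,0.06,-1],[0,0,0,0,0,0,-1]]
  ]
}}

```text
t: 17.2
eef_pos: [0.5225, 0.0247, 0.2288]
ee_rot: [-3.141, 0.0, 1.311]
force: [-4.0, 0.6, -1.2]
width: 0.03
```

Request:
{"name": "carry_out", "arguments": {
  "targets": [
    [[0,0,0,0,-0.03,0.03,-1],[0,0,0,0,0,0.06,-1],[0,0,0,0,0,0,-1]]
  ]
}}

```text
t: 17.58
eef_pos: [0.5222, 0.0249, 0.2268]
ee_rot: [3.141, -0.0, 1.311]
force: [-2.8, 1.1, -0.9]
width: 0.0297
```

Request:
{"name": "carry_out", "arguments": {
  "targets": [
    [[0,0,0,0,0,0.06,-1],[0,0,0,0,0,0.06,-1],[0,0,0,0,0,0,-1]]
  ]
}}

```text
t: 17.95
eef_pos: [0.5222, 0.025, 0.2238]
ee_rot: [3.141, -0.0, 1.311]
force: [-2.2, 0.6, -1.7]
width: 0.03
```

Request:
{"name": "carry_out", "arguments": {
  "targets": [
    [[0,0,0,0,0,0.06,-1],[0,0,0,0,0,0.04,-1],[0,0,0,0,0,0,-1]]
  ]
}}

```text
t: 18.32
eef_pos: [0.5225, 0.025, 0.2215]
ee_rot: [3.141, -0.0, 1.311]
force: [-0.2, -0.6, -0.5]
width: 0.0296
```

Request:
{"name": "carry_out", "arguments": {
  "targets": [
    [[0,0,0,0,0,0.04,-1],[0,0,0,0,0,0.04,-1],[0,0,0,0,0,0,-1]]
  ]
}}

```text
t: 18.7
eef_pos: [0.5221, 0.0249, 0.2194]
ee_rot: [-3.142, 0.0, 1.311]
force: [0.0, 0.4, -1.3]
width: 0.0297
```

Request:
{"name": "carry_out", "arguments": {
  "targets": [
    [[0,0,0,0,0,0.04,-1],[0,0,0,0,0,0,-1]]
  ]
}}

```text
t: 18.95
eef_pos: [0.522, 0.0249, 0.2183]
ee_rot: [-3.142, 0.0, 1.311]
force: [0.4, -0.6, -1.9]
width: 0.03
```

Request:
{"name": "carry_out", "arguments": {
  "targets": [
    [[0,0,0,0,0,0.02,-1],[0,0,0,0,0,0,-1]]
  ]
}}

```text
t: 19.2
eef_pos: [0.5221, 0.0249, 0.2179]
ee_rot: [-3.142, -0.0, 1.311]
force: [0.3, -0.2, -1.5]
width: 0.0298
```

Request:
{"name": "carry_out", "arguments": {
  "targets": [
    [[0,0,0,0,0,0.02,-1],[0,0,0,0,0,0,-1]]
  ]
}}

```text
t: 19.45
eef_pos: [0.5221, 0.0249, 0.2176]
ee_rot: [3.141, -0.0, 1.311]
force: [-1.1, 1.0, 0.7]
width: 0.0299
```

Request:
{"name": "carry_out", "arguments": {
  "targets": [
    [[0,0,1,0,0,0,-1],[0,0,1,0,0,0,-1],[0,0,1,0,0,0,-1],[0,0,1,0,0,0,-1],[0,0,1,0,0,0,-1],[0,0,0,0,0,0,-1]]
  ]
}}

```text
t: 20.2
eef_pos: [0.5223, 0.025, 0.2176]
ee_rot: [3.141, -0.001, 0.614]
force: [0.5, 0.1, 0.5]
width: 0.03
```

```bash
cat > st.py <<'E'
from h import *
s=arm.get_state(); print({k:np.round(s[k],3) for k in ('t','q','eef_pos','ee_rot','force','moment','width')})
E
python3 st.py
```

```text
{'t': np.float64(20.2), 'q': array([ 0.424,  0.315, -0.552,  0.   , -0.703,  1.761]), 'eef_pos': array([0.522, 0.025, 0.218]), 'ee_rot': array([ 3.141e+00, -1.000e-03,  6.140e-01]), 'force': array([0.525, 0.055, 0.463]), 'moment': array([-0.103, -0.022, -0.025]), 'width': np.float64(0.03)}
```

Request:
{"name": "carry_out", "arguments": {
  "targets": [
    [[0,0,1,0,0,0,-1],[0,0,1,0,0,0,-1],[0,0,1,0,0,0,-1],[0,0,1,0,0,0,-1],[0,0,0,0,0,0,-1]]
  ]
}}

```text
t: 20.82
eef_pos: [0.5224, 0.0249, 0.2176]
ee_rot: [-3.142, -0.001, 0.058]
force: [1.3, -1.7, -0.7]
width: 0.0298
```

```bash
python3 st.py
```

```text
{'t': np.float64(20.825), 'q': array([ 0.423,  0.315, -0.552,  0.   , -0.703,  1.205]), 'eef_pos': array([0.522, 0.025, 0.218]), 'ee_rot': array([-3.142e+00, -1.000e-03,  5.800e-02]), 'force': array([ 1.286, -1.7  , -0.739]), 'moment': array([-0.41 , -0.408,  0.004]), 'width': np.float64(0.03)}
```

Request:
{"name": "carry_out", "arguments": {
  "targets": [
    [[0,0,1,0,0,0,-1],[0,0,1,0,0,0,-1],[0,0,0.5,0,0,0,-1],[0,0,0,0,0,0,-1]]
  ]
}}

```text
t: 21.32
eef_pos: [0.5223, 0.0249, 0.2176]
ee_rot: [-3.141, -0.001, -0.29]
force: [2.4, -1.5, 0.4]
width: 0.0302
```

```bash
python3 st.py
```

```text
{'t': np.float64(21.325), 'q': array([ 0.423,  0.315, -0.552,  0.   , -0.703,  0.857]), 'eef_pos': array([0.522, 0.025, 0.218]), 'ee_rot': array([-3.141e+00, -1.000e-03, -2.900e-01]), 'force': array([ 2.395, -1.469,  0.356]), 'moment': array([-0.806, -0.524,  0.056]), 'width': np.float64(0.03)}
```

Request:
{"name": "carry_out", "arguments": {
  "targets": [
    [[0,0,1,0.02,0,0,-1],[0,0,1,0,0,0,-1],[0,0,0,0,0,0,-1]]
  ]
}}

```text
t: 21.7
eef_pos: [0.5227, 0.0247, 0.2175]
ee_rot: [-3.141, -0.0, -0.569]
force: [1.8, -1.4, 1.0]
width: 0.0298
```

```bash
python3 st.py
```

```text
{'t': np.float64(21.7), 'q': array([ 0.423,  0.315, -0.551,  0.   , -0.704,  0.579]), 'eef_pos': array([0.523, 0.025, 0.217]), 'ee_rot': array([-3.141, -0.   , -0.569]), 'force': array([ 1.818, -1.446,  1.045]), 'moment': array([-0.668, -0.519,  0.033]), 'width': np.float64(0.03)}
```

Request:
{"name": "carry_out", "arguments": {
  "targets": [
    [[0,0,1,0,0,0,-1],[0,0,1,0,0,0,-1],[0,0,0,0,0,0,-1]]
  ]
}}

```text
t: 22.08
eef_pos: [0.5226, 0.0247, 0.2174]
ee_rot: [3.142, -0.0, -0.848]
force: [1.3, -1.0, 0.3]
width: 0.0298
```

```bash
python3 st.py; python3 - <<'E'
from h import *
im,d=snap('scene','s6')
cv2.imwrite('pics/s6c.png',cv2.resize(im[140:220,240:340,::-1],(750,600),interpolation=2))
E
```

```text
{'t': np.float64(22.075), 'q': array([ 0.423,  0.315, -0.551,  0.   , -0.704,  0.3  ]), 'eef_pos': array([0.523, 0.025, 0.217]), 'ee_rot': array([ 3.142, -0.   , -0.848]), 'force': array([ 1.261, -1.028,  0.258]), 'moment': array([-0.679, -0.383, -0.023]), 'width': np.float64(0.03)}
```

View pics/s6c.png

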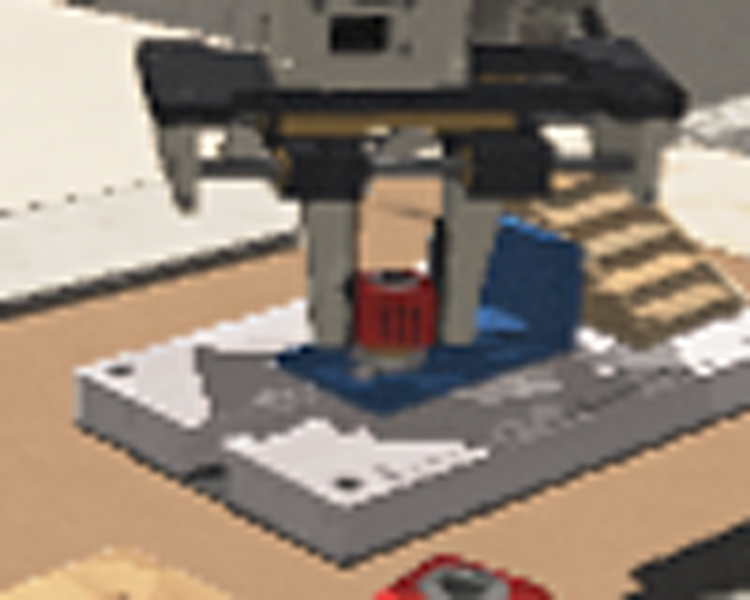

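Request:
{"name": "carry_out", "arguments": {
  "targets": [
    [[0,0,1,0,0,0,-1],[0,0,1,0,0,0,-1],[0,0,0,0,0,0,-1]]
  ]
}}

```text
t: 22.5
eef_pos: [0.5224, 0.0248, 0.2174]
ee_rot: [3.141, 0.0, -1.127]
force: [0.8, -1.5, 0.7]
width: 0.0299
```

```bash
python3 st.py
```

```text
{'t': np.float64(22.5), 'q': array([ 0.423,  0.315, -0.551, -0.   , -0.704,  0.021]), 'eef_pos': array([0.522, 0.025, 0.217]), 'ee_rot': array([ 3.141,  0.   , -1.127]), 'force': array([ 0.828, -1.53 ,  0.663]), 'moment': array([-0.617, -0.15 , -0.02 ]), 'width': np.float64(0.03)}
```

Request:
{"name": "carry_out", "arguments": {
  "targets": [
    [[0,0,1,0,0,0,-1],[0,0,1,0,0,0,-1],[0,0,0,0,0,0,-1]]
  ]
}}

```text
t: 22.88
eef_pos: [0.5223, 0.0248, 0.2173]
ee_rot: [3.141, 0.0, -1.406]
force: [-0.6, -0.7, 0.9]
width: 0.0297
```

```bash
python3 st.py
```

```text
{'t': np.float64(22.875), 'q': array([ 0.423,  0.315, -0.552, -0.   , -0.704, -0.258]), 'eef_pos': array([0.522, 0.025, 0.217]), 'ee_rot': array([ 3.141,  0.   , -1.406]), 'force': array([-0.631, -0.737,  0.858]), 'moment': array([-0.333,  0.393, -0.004]), 'width': np.float64(0.03)}
```

```bash
cat > av.py <<'E'
from h import *
F=[]
for i in range(5):
    arm.grab_frame('scene'); s=arm.get_state(); F.append(np.r_[s['force'],s['moment']])
F=np.array(F); print(round(s['t'],2),'q6',round(s['q'][5],3),'z',round(s['eef_pos'][2],5),'yaw',round(s['ee_rot'][2],3),'F',F.mean(0).round(3),'sd',F.std(0).round(3))
E
python3 av.py
```

```text
23.12 q6 -0.261 z 0.21733 yaw -1.409 F [-0.61  -0.738  1.533 -0.22   0.57   0.032] sd [0.275 0.36  0.149 0.061 0.124 0.037]
```

Request:
{"name": "carry_out", "arguments": {
  "targets": [
    [[0,0,1,0,0,0,-1],[0,0,1,0,0,0,-1],[0,0,0,0,0,0,-1]]
  ]
}}

```text
t: 23.5
eef_pos: [0.5221, 0.0248, 0.2172]
ee_rot: [3.141, -0.0, -1.689]
force: [-2.3, 0.2, 3.1]
width: 0.0297
```

```bash
python3 av.py
```

```text
23.75 q6 -0.541 z 0.21729 yaw -1.689 F [-4.033  0.76   2.696  0.432  1.636  0.006] sd [0.567 0.475 0.567 0.086 0.153 0.034]
```

Request:
{"name": "carry_out", "arguments": {
  "targets": [
    [[0,0,1,0,0.025,0,-1],[0,0,1,0,0,0,-1],[0,0,0,0,0,0,-1]]
  ]
}}

```text
t: 24.12
eef_pos: [0.5218, 0.0249, 0.2173]
ee_rot: [3.141, -0.0, -1.968]
force: [-3.3, 1.9, 2.2]
width: 0.0301
```

```bash
python3 av.py
```

```text
24.38 q6 -0.821 z 0.21733 yaw -1.968 F [-3.48   1.677  1.98   0.686  1.621 -0.004] sd [0.563 0.347 0.483 0.051 0.071 0.031]
```

Request:
{"name": "carry_out", "arguments": {
  "targets": [
    [[0,0,1,0,0.0,0,-1],[0,0,0.5,0,0,0,-1],[0,0,0,0,0,0,-1]]
  ]
}}

```text
t: 24.75
eef_pos: [0.5217, 0.0249, 0.2173]
ee_rot: [3.141, -0.0, -2.179]
force: [-4.8, 2.1, 2.1]
width: 0.0301
```

```bash
python3 av.py
```

```text
25.0 q6 -1.031 z 0.21729 yaw -2.178 F [-4.782  2.482  1.746  1.086  1.975  0.012] sd [0.737 0.27  0.316 0.029 0.03  0.015]
```

Request:
{"name": "carry_out", "arguments": {
  "targets": [
    [[0,0,1,0,0.03,0,-1],[0,0,0.5,0,0,0,-1]]
  ]
}}

```text
t: 25.25
eef_pos: [0.5213, 0.0253, 0.2173]
ee_rot: [-3.142, -0.0, -2.39]
force: [-3.0, 1.4, 0.8]
width: 0.03
```

```bash
python3 av.py
```

```text
25.5 q6 -1.241 z 0.21738 yaw -2.387 F [-3.145e+00  9.080e-01  6.780e-01  3.960e-01  1.310e+00  1.000e-03] sd [0.242 0.295 0.545 0.016 0.028 0.042]
```

Request:
{"name": "carry_out", "arguments": {
  "targets": [
    [[0,0,1,0,0.0,0,-1],[0,0,0.5,0,0,0,-1]]
  ]
}}

```text
t: 25.75
eef_pos: [0.5212, 0.0253, 0.2173]
ee_rot: [3.141, -0.0, -2.6]
force: [-4.7, 1.6, 0.2]
width: 0.0297
```

```bash
python3 av.py
```

```text
26.0 q6 -1.45 z 0.21738 yaw -2.596 F [-3.916  2.391  0.307  0.843  1.568  0.006] sd [0.572 0.475 0.496 0.075 0.112 0.011]
```

Request:
{"name": "carry_out", "arguments": {
  "targets": [
    [[0,0,0,0,0,0,0],[0,0,0,0,0,0,0],[0,0,0,0,0,0,0]]
  ]
}}

```text
t: 26.38
eef_pos: [0.5217, 0.0253, 0.2176]
ee_rot: [-3.141, 0.001, -2.598]
force: [0.0, -0.3, 0.2]
width: 0.0435
```

```bash
python3 av.py; python3 - <<'E'
from h import *
im,d=snap('scene','s7')
cv2.imwrite('pics/s7c.png',cv2.resize(im[140:220,240:340,::-1],(750,600),interpolation=2))
for o in arm.landmark_of('scene','stop')[:1]: print(o)
E
```

```text
26.62 q6 -1.453 z 0.21744 yaw -2.598 F [-0.053  0.114 -0.166  0.018  0.008  0.016] sd [0.319 0.765 0.566 0.016 0.04  0.021]
{'point': [190.4, 294.6], 'conf': 0.61}
```

View pics/s7c.png

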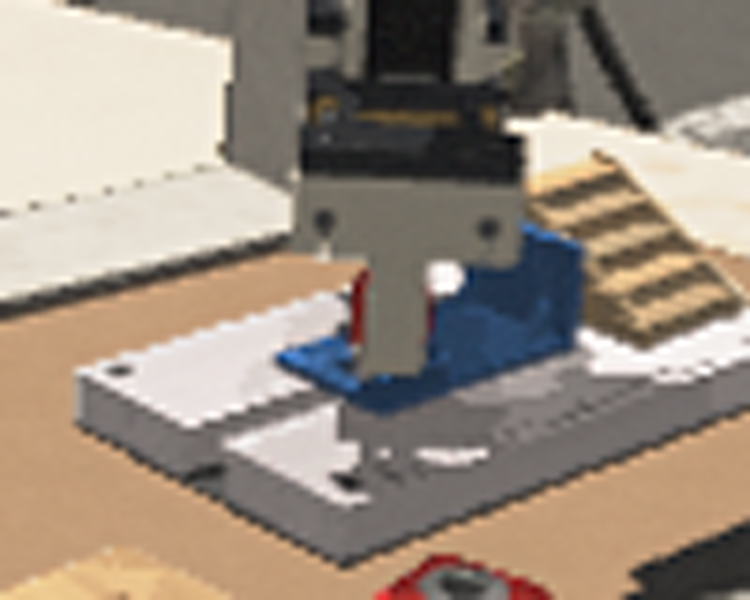

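Request:
{"name": "carry_out", "arguments": {
  "targets": [
    [[0,0,0,0,0,0,-1],[0,0,0,0,0,0,-1],[0,0,0,0,0,0,-1],[0,0,0,0,0,0,-1]]
  ]
}}

```text
t: 27.22
eef_pos: [0.5213, 0.0253, 0.2174]
ee_rot: [3.142, -0.0, -2.599]
force: [-0.1, 0.9, 1.9]
width: 0.0298
```

```bash
python3 av.py
```

```text
27.48 q6 -1.453 z 0.21743 yaw -2.599 F [-0.691  0.58   1.3    0.219  0.371  0.04 ] sd [0.049 0.634 0.594 0.023 0.059 0.025]
```

Request:
{"name": "carry_out", "arguments": {
  "targets": [
    [[0,0,1,0,0.0,0,-1]]
  ]
}}

```text
t: 27.6
eef_pos: [0.5212, 0.0253, 0.2174]
ee_rot: [3.141, -0.0, -2.741]
force: [-1.5, 1.2, 1.4]
width: 0.0298
```

```bash
python3 av.py
```

```text
27.85 q6 -1.589 z 0.2174 yaw -2.736 F [-1.791  1.543  1.221  0.478  0.624  0.008] sd [0.298 0.47  0.788 0.056 0.117 0.029]
```

Request:
{"name": "carry_out", "arguments": {
  "targets": [
    [[0,0,1,0,0.0,0,-1]]
  ]
}}

```text
t: 27.98
eef_pos: [0.5211, 0.0253, 0.2173]
ee_rot: [3.141, -0.0, -2.878]
force: [-2.2, 1.7, -0.4]
width: 0.0297
```

```bash
python3 av.py
```

```text
28.23 q6 -1.728 z 0.2173 yaw -2.874 F [-2.189e+00  1.944e+00  1.028e+00  8.810e-01  7.350e-01  2.000e-03] sd [0.626 0.416 0.387 0.081 0.058 0.024]
```

Request:
{"name": "carry_out", "arguments": {
  "targets": [
    [[0,0,1,0,0.0,0,-1],[0,0,0,0,0,0,-1]]
  ]
}}

```text
t: 28.48
eef_pos: [0.5212, 0.0254, 0.2173]
ee_rot: [3.141, -0.0, -3.015]
force: [-3.2, 2.0, -1.5]
width: 0.0298
```

```bash
python3 av.py
```

```text
28.73 q6 -1.869 z 0.21723 yaw -3.015 F [-2.365  3.946 -1.131  1.497  0.964 -0.025] sd [0.785 0.953 0.211 0.104 0.077 0.017]
```

Request:
{"name": "carry_out", "arguments": {
  "targets": [
    [[0,0,1,0,0.0,0,-1],[0,0,0,0,0,0,-1]]
  ]
}}

```text
t: 28.98
eef_pos: [0.5211, 0.0254, 0.2171]
ee_rot: [3.141, -0.0, 3.126]
force: [-1.8, 4.3, -1.6]
width: 0.0299
```

```bash
python3 av.py
```

```text
29.23 q6 -2.01 z 0.21716 yaw 3.127 F [-2.846  4.837 -2.295  1.757  0.912 -0.079] sd [0.403 0.385 0.3   0.023 0.042 0.02 ]
```

Request:
{"name": "carry_out", "arguments": {
  "targets": [
    [[0,0,1,0,0.0,0,-1],[0,0,0,0,0,0,-1]]
  ]
}}

```text
t: 29.48
eef_pos: [0.5211, 0.0255, 0.2171]
ee_rot: [3.141, -0.0, 2.986]
force: [-2.1, 4.9, -3.6]
width: 0.0299
```

```bash
python3 av.py
```

```text
29.73 q6 -2.149 z 0.21705 yaw 2.988 F [-2.275  4.861 -3.409  1.951  0.797 -0.096] sd [0.369 0.729 0.415 0.036 0.029 0.035]
```

Request:
{"name": "carry_out", "arguments": {
  "targets": [
    [[0,0,0,0,0,0,0],[0,0,0,0,0,0,0],[0,0,0,0,0,0,0]]
  ]
}}

```text
t: 30.1
eef_pos: [0.5215, 0.0251, 0.2176]
ee_rot: [-3.142, 0.001, 2.987]
force: [-0.1, 0.5, -0.7]
width: 0.0433
```

```bash
python3 av.py
```

```text
30.35 q6 -2.151 z 0.21745 yaw 2.986 F [-0.108 -0.104  0.003 -0.029 -0.005 -0.013] sd [0.338 0.322 0.655 0.019 0.007 0.014]
```

Request:
{"name": "carry_out", "arguments": {
  "targets": [
    [[0,0,0,0,0,0,-1],[0,0,0,0,0,0,-1],[0,0,0,0,0,0,-1],[0,0,0,0,0,0,-1]]
  ]
}}

```text
t: 30.85
eef_pos: [0.5213, 0.0254, 0.2174]
ee_rot: [3.141, 0.0, 2.986]
force: [-1.1, 2.0, 0.5]
width: 0.03
```

```bash
python3 av.py
```

```text
31.1 q6 -2.151 z 0.21747 yaw 2.986 F [-0.505  1.989  0.98   0.816  0.257  0.003] sd [0.418 0.862 0.325 0.081 0.034 0.007]
```

Request:
{"name": "carry_out", "arguments": {
  "targets": [
    [[0,0,0.4,0,0,0.005,-1],[0,0,0.35,0,0.0,0.005,-1],[0,0,0,0,0,0,-1]]
  ]
}}

```text
t: 31.48
eef_pos: [0.5213, 0.0255, 0.2173]
ee_rot: [3.141, 0.0, 2.882]
force: [-1.7, 4.3, 3.1]
width: 0.0301
```

```bash
python3 av.py
```

```text
31.73 q6 -2.255 z 0.21728 yaw 2.882 F [-2.399e+00  4.416e+00  3.034e+00  1.564e+00  6.970e-01  4.000e-03] sd [0.309 0.233 0.602 0.116 0.045 0.024]
```

Request:
{"name": "carry_out", "arguments": {
  "targets": [
    [[0,0,0,0,0,0,0],[0,0,0,0,0,0,0],[0,0,0,0,0,-0.01,0],[0,0,0,0,0,0,-1],[0,0,0,0,0,0,-1],[0,0,0,0,0,0,-1],[0,0,0,0,0,0,-1]]
  ]
}}

```text
t: 32.6
eef_pos: [0.5213, 0.0254, 0.2175]
ee_rot: [3.141, 0.0, 2.882]
force: [-0.5, 1.4, 0.1]
width: 0.0296
```

```bash
python3 av.py
```

```text
32.85 q6 -2.255 z 0.21746 yaw 2.882 F [-0.386  2.104  0.336  0.767  0.144 -0.003] sd [0.233 0.574 0.422 0.067 0.009 0.013]
```

Request:
{"name": "carry_out", "arguments": {
  "targets": [
    [[0,0,0,0,0,-0.02,-1],[0,0,0,0,0,0,-1]]
  ]
}}

```text
t: 33.1
eef_pos: [0.5213, 0.0254, 0.2176]
ee_rot: [3.141, -0.0, 2.882]
force: [1.5, 3.4, -4.1]
width: 0.0297
```

```bash
python3 av.py
```

```text
33.35 q6 -2.255 z 0.21773 yaw 2.882 F [ 1.978  3.569 -5.525  1.208 -0.655  0.026] sd [0.677 0.236 0.428 0.053 0.044 0.025]
```

Request:
{"name": "carry_out", "arguments": {
  "targets": [
    [[0,0,0,0,0,0.02,-1],[0,0,0,0,0,0,0.05],[0,0,0,0,0,0,0.05],[0,0,0,0,0,0,0.05],[0,0,0,0,0,-0.3,0.05],[0,0,0,0,0,-0.6,0.05],[0,0,0,0,0,-1,0.05],[0,0,0,0,0,-1,0.05],[0,0,0,0,0,-1,0.05],[0,0,0,0,0,-1,0.05]]
  ]
}}

```text
t: 34.6
eef_pos: [0.5211, 0.0252, 0.3421]
ee_rot: [3.141, 0.001, 2.882]
force: [0.5, -0.4, 0.8]
width: 0.0462
```

```bash
python3 st.py; python3 - <<'E'
from h import *
im,d=snap('scene','s8')
cv2.imwrite('pics/s8c.png',cv2.resize(im[140:220,240:340,::-1],(750,600),interpolation=2))
E
```

```text
{'t': np.float64(34.6), 'q': array([ 0.425,  0.159, -0.413,  0.   , -0.998, -2.255]), 'eef_pos': array([0.521, 0.025, 0.342]), 'ee_rot': array([3.141e+00, 1.000e-03, 2.882e+00]), 'force': array([ 0.474, -0.354,  0.786]), 'moment': array([-0.033, -0.073,  0.038]), 'width': np.float64(0.046)}
```

View pics/s8c.png

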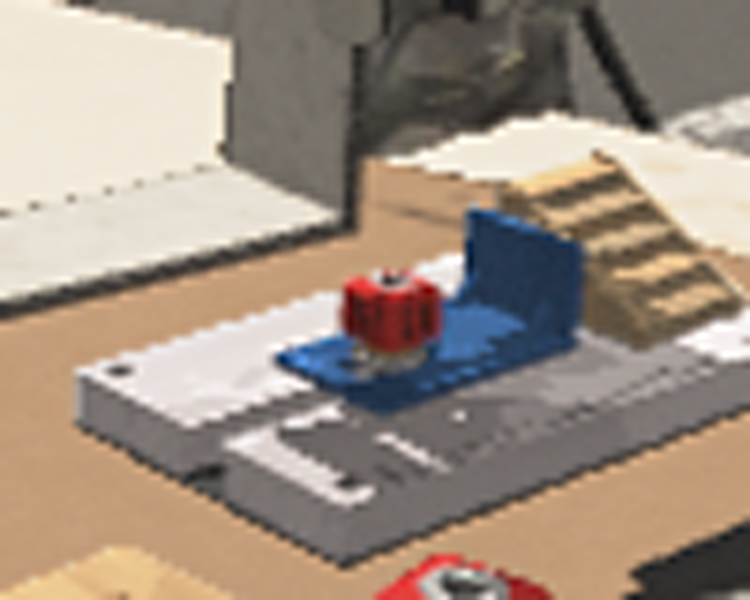

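Request:
{"name": "carry_out", "arguments": {
  "targets": [
    [[0,0,0,0,1,0,0.05],[0,0,0,0,1,0,0.05],[0,0,0,0,1,0,0.05],[0,0,0,0,1,0,0.05],[0,0,0,0,1,0,0.05],[0,0,0,0,1,0,0.05],[0,0,0,0,1,0,0.05],[0,0,0,0,1,0,0.05],[0,0,0,0,0,0,0.05]]
  ]
}}

```text
t: 35.78
eef_pos: [0.5732, 0.2207, 0.3395]
ee_rot: [-3.141, -0.0, 2.883]
force: [-0.7, 0.1, 0.1]
width: 0.0461
```

```bash
python3 st.py; python3 - <<'E'
from h import *
im,d=snap('top','t9'); a=cv2.imread('pics/top0.png')
cv2.imwrite('pics/t9c.png',cv2.resize(im[150:240,280:400,::-1],(800,600),interpolation=2))
k0=cv2.resize(a[192:216,217:241],(300,300),interpolation=2);k1=cv2.resize(im[175:199,313:337,::-1],(300,300),interpolation=2)
cv2.imwrite('pics/k9.png',np.hstack([k0,k1]))
# stop/stair shift: phase correlation on subregions
for nm,(r0,r1,c0,c1) in {'upright':(170,215,345,368),'stair':(175,225,362,410)}.items():
    p,_=cv2.phaseCorrelate(np.float32(a[r0:r1,c0:c1].mean(-1)),np.float32(im[r0:r1,c0:c1].mean(-1))); print(nm,np.round(p,2))
E
```

```text
{'t': np.float64(35.775), 'q': array([ 0.685,  0.308, -0.217,  0.   , -1.045, -2.514]), 'eef_pos': array([0.573, 0.221, 0.34 ]), 'ee_rot': array([-3.141, -0.   ,  2.883]), 'force': array([-0.716,  0.07 ,  0.078]), 'moment': array([-0.071,  0.052,  0.021]), 'width': np.float64(0.046)}
upright [0.1  0.51]
stair [0.01 0.03]
```

View pics/t9c.png

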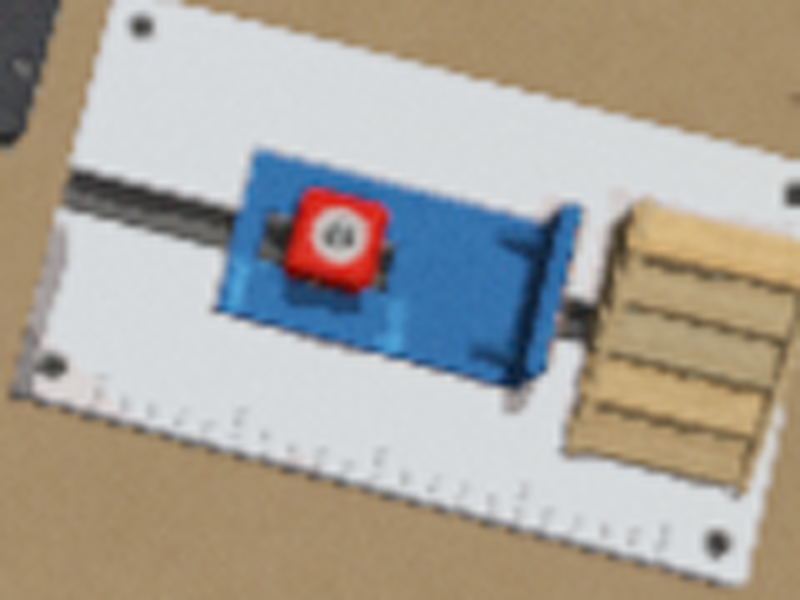

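View pics/k9.png

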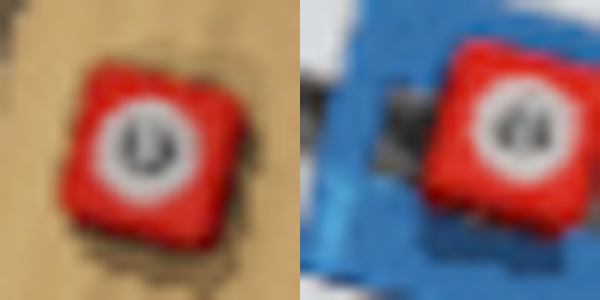

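```bash
python3 - <<'E'
import cv2,numpy as np
a=cv2.imread('pics/top0.png'); b=cv2.imread('pics/t9.png')
k0=cv2.resize(a[197:211,221:235],(390,390),interpolation=cv2.INTER_NEAREST);k1=cv2.resize(b[178:192,324:338],(390,390),interpolation=cv2.INTER_NEAREST)
cv2.imwrite('pics/k10.png',np.hstack([k0,k1]))
E
```

View pics/k10.png

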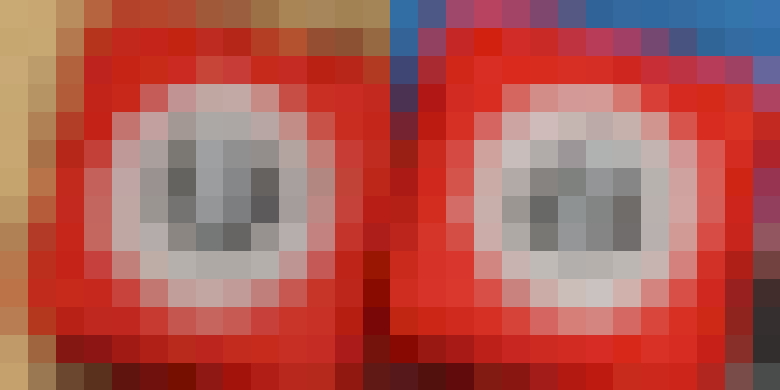

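```bash
python3 - <<'E'
from h import *
print(arm.job_done()); print(arm.get_state()['t'])
E
```

```text
the job is handed in; nothing more can be done
None
the job is handed in; nothing more can be done
```

The blue end stop should now be locked, and I handed the job in with the robot clear of everything. The clamp force is worked out from the angle turned, not measured.

**What I did:** I took the small red knob (30 mm, confirmed by the finger opening) from the stand. I put the head down through the stop's slot until the washer touched at about 2 N and turned it 90° clockwise. Then I tightened it with two regrasps, stopping about 0.45–0.5 rad past the bite, which should give roughly 15–16 N. The last reading before release was at about 33 s, and the hand-in was at about 36 s of the 72 s allowed.

**Checks that agreed:**
- **Bite:** the vertical force fell steadily over the last turns, showing the hand being drawn down. A 0.5 mm upward pull was resisted with about 6 N, so the bolt was held.
- **Head:** in the top picture the knob is upright and seated. The mark on the bolt's end shows the same direction as in the stand, which fits the head standing crosswise. The head itself was out of sight.
- **Surroundings:** the stair shows no shift (0.03 px). The stop's upright showed about 0.5 px (about 1 mm), probably shading. I did not remeasure the other things.

**What disagreed or stayed unclear:**
- **Cameras:** they differed by about 2.6 mm across the slot. I used the top camera, and the scene camera's view of the hovering bolt fitted that.
- **Side forces:** there were up to about 5 N while the head went in and the knob turned, which I eased with small shifts and the regrasps.
- **Torque:** the wrist's turning moment hardly rose above its noise, so it could not confirm the tightness on its own.

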